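# Load the drying tray and set its spring timer

### The job

Stand the two freshly glued kraft pressing forms upright on the grate of the drying tray, beside the clothes brush already drying there, so that all three sit down inside the rim. Then wind the tray's timer clockwise past its top (30 minute) mark, turn it back down to 20 minutes and let go. Do not tip over the glue bottle or the thread spool.

Things in the scene. Friction and masses are not known exactly. Their poses are not given: they have to be found in the camera images.
- dryer: White drying tray fixed on the counter, 130 (x) by 354 (y) by 58 mm high. Origin: centre of its underside; z up, y along it towards the timer end. Recess open at the top, 112 (x) by 236 mm (y), its floor a level slotted grate 36 mm above the counter, 22 mm below the rim. Control end from y = +63 to +177 mm: flat top at 58 mm with the timer dial and a pilot lamp 4 mm high near a corner.
- grate_centre (a point): Centre of the grate, on its surface: 55 mm from the tray's origin along its -y, 36 mm above the counter. Axes as the tray's. The recess reaches 56 mm either way in x and 118 mm either way in y from here.
- timer_dial (a joint): Black timer dial, rad, grows clockwise from above, 0 to 3.75 (stop); 0.1047 a minute. Pointer (white line on one end of the finger bar) along the tray's +y at 0 (mark with a dot), +x at 15 min, -y at the top mark, 30 min (3.142, broad mark); 20 min is 2.094. Long marks every 5 min, thin every minute. Friction 0.05 N m, no spring: stays where it is left. Starts at 5 to 13 min.
- dial_grip (a point): On the dial's vertical axis (tray x = 0, y = +120 mm), 78 mm above the counter, mid-height of the finger bar. The bar is 13 mm wide, 50 mm long (along the pointer), from 66 to 90 mm above the counter, on a round skirt of 31 mm radius, top at 66 mm.
- big_form: Big brown kraft pressing form: stiff upright wedge, 46 mm thick (x), 110 mm long (y) at its foot, 105 mm high, narrowing in y only to a ridge 17 mm long at the top; the two triangular faces (normals x) are parallel and upright: pinch across them, high up. Origin: centre of its underside, z up. About 0.09 kg.
- small_form: Small brown kraft pressing form, same shape: 31 mm thick (x), 92 mm long (y) at its foot, 90 mm high, ridge 14 mm long. Origin: centre of its underside, z up. About 0.06 kg.
- clothes_brush: Wooden clothes brush, lying on its bristles on the grate along the recess's +x side: 38 (x) by 222 (y) by 31 mm high, loose. Origin: centre of its underside. It leaves a strip about 70 mm wide beside it, where both forms fit one behind the other, their y along the tray's y (202 mm of the 236 mm).
- glue_bottle: White glue bottle with a red nozzle, 52 mm in diameter, 143 mm high, loose on the counter. Origin: centre of its underside. Not to be tipped over.
- spool: Wooden thread spool, 38 mm in diameter, 50 mm high, standing loose on the counter. Origin: centre of its underside. Not to be tipped over.
There are look-alikes about, which are no part of the job. Of the things that look like the small_form, the middle-sized one is meant.

How it is judged (in metres and radians):
On the way, in this order (a step that is already met when the one before it is completed fails the run):
1. both forms stand upright on the grate inside the rim, let go, the brush still lying there (x of big_form in the frame of grate_centre between -0.05 and 0.05 m and y of big_form in the frame of grate_centre between -0.085 and 0.085 m and z of big_form in the frame of grate_centre between -0.005 and 0.006 m and angle between each of big_form, small_form's own z axis and vertical below 0.09 rad and x of small_form in the frame of grate_centre between -0.05 and 0.05 m and y of small_form in the frame of grate_centre between -0.085 and 0.085 m and z of small_form in the frame of grate_centre between -0.005 and 0.006 m and contact force between the fingers and big_form below 0.1 N and contact force between the fingers and small_form below 0.1 N and x of clothes_brush in the frame of grate_centre between -0.05 and 0.05 m and y of clothes_brush in the frame of grate_centre between -0.03 and 0.03 m and z of clothes_brush in the frame of grate_centre between -0.006 and 0.007 m and angle between clothes_brush's own z axis and vertical below 0.12 rad), for 0.3 s.
2. with both forms in place, the dial is wound past the 30 minute mark (over 3.19 rad) (x of big_form in the frame of grate_centre between -0.05 and 0.05 m and y of big_form in the frame of grate_centre between -0.085 and 0.085 m and z of big_form in the frame of grate_centre between -0.005 and 0.006 m and angle between each of big_form, small_form's own z axis and vertical below 0.09 rad and x of small_form in the frame of grate_centre between -0.05 and 0.05 m and y of small_form in the frame of grate_centre between -0.085 and 0.085 m and z of small_form in the frame of grate_centre between -0.005 and 0.006 m and x of clothes_brush in the frame of grate_centre between -0.05 and 0.05 m and y of clothes_brush in the frame of grate_centre between -0.03 and 0.03 m and z of clothes_brush in the frame of grate_centre between -0.006 and 0.007 m and angle between clothes_brush's own z axis and vertical below 0.12 rad and value of joint timer_dial above 3.19 rad), for 0.05 s.
At the end, for the whole second after the job is handed in: Both forms stand upright (within 0.09 rad) with their feet on the grate (within 6 mm) inside the rim, the brush still lies flat on the grate, all at rest; the dial, after having been past 30 minutes, rests at 20 minutes (2.094 rad) within 0.15 rad; glue bottle and spool not tipped (x of big_form in the frame of grate_centre between -0.05 and 0.05 m and y of big_form in the frame of grate_centre between -0.085 and 0.085 m and z of big_form in the frame of grate_centre between -0.005 and 0.006 m and angle between each of big_form, small_form's own z axis and vertical below 0.09 rad and x of small_form in the frame of grate_centre between -0.05 and 0.05 m and y of small_form in the frame of grate_centre between -0.085 and 0.085 m and z of small_form in the frame of grate_centre between -0.005 and 0.006 m and x of clothes_brush in the frame of grate_centre between -0.05 and 0.05 m and y of clothes_brush in the frame of grate_centre between -0.03 and 0.03 m and z of clothes_brush in the frame of grate_centre between -0.006 and 0.007 m and angle between clothes_brush's own z axis and vertical below 0.12 rad and value of joint timer_dial between 1.944 and 2.244 rad and velocity of joint timer_dial between -0.05 and 0.05 rad/s and linear speed of each of big_form, small_form, clothes_brush below 0.02 m/s); the robot touches nothing.
It fails at once if the glue bottle is tipped over (angle between glue_bottle's own z axis and vertical above 0.6 rad).
It fails at once if the thread spool is tipped over (angle between spool's own z axis and vertical above 0.6 rad).
It also fails if it takes over 72 s, if anything falls off the work surface, if the arm or the gripper's body presses on something with over 40 N, if the wrist force passes 120 N, or if a joint passes its speed limit or range.

### The arm

A 6-joint arm with a two-finger parallel gripper is mounted at the origin on the work surface; the furniture and walls round the work are solid. World frame = base frame: x ahead of the robot, y to its left, z up, the work surface at z = 0. Lengths are in mm, angles in rad, forces in N, time in s.
With the tool pointing down it reaches from about 350 to 725 mm from the base axis. Payload 4.3 kg.
Tool frame: the origin (TCP) lies on the centre line of the jaws, within the pads' length; the fingertips stand 8 mm ahead of it and the grasp point (between the pads) lies 11 mm behind it; z points along the fingers, y is the line along which they close (so a half turn about z gives the same grasp; the last joint's range is limited). The gripper opens to 85 mm and grips with 20 to 120 N. Pads are 22 mm wide; open, the fingers measure 114 mm over their backs; the gripper's body (76 mm by 85 mm) begins 54 mm behind the grasp point. The pads swing forward as they close: fully open they stand 13 mm farther back than shut.
Start: joints at [-1.217, 0.377, 0.081, 1.274, 0, 1.46], TCP at [257.243, -514.292, 203.129] pointing down, gripper open.
Joint ranges: [-2.72, 2.72], [-0.84, 1.66], [-1.02, 1.22], [-1.77, 2.12], [-1.37, 1.28], [-3.14, 3.14]. Speed limits (rad/s): [2.57, 2.57, 3.14, 3.14, 3.14, 3.14].

### API

Orientations are given as a rotation vector (axis times angle).
In Python, from bench import arm gives the robot as it stands.
- The arm moves only by the shell command python3 -m creep 'ROWS'. ROWS is JSON, a list that holds one entry, the list of rows, each a list of 5 numbers: the opening, from -1 (shut) to 1 (fully open), then the shift along the tool's x, y, z in mm, then the turn about the tool's z in degrees. A call has exactly 8 rows; each row is the pose to reach, as a shift and turn from the pose commanded when the call began, along the tool's axes at that moment; what a row does not reach only later rows make up. A row lasts 1/12 s, in which the tool goes at most 41.7 mm and 7.16 degrees, less where a joint would pass 70% of its speed; a pose out of reach is approached as far as the arm can. A call with a gripper value outside its range is refused whole. The fingers move at their own pace and stop on an object; the grip force is fixed at half the most. Time passes only in rows, so rows that repeat a pose let the fingers close, or fill a call up. It gives the time, the measured TCP pose, the force, the opening and the grip force at its end, in the units of the state.
- arm.get_obs(): the state, without advancing time (a new reading comes with each control period).
- arm.snapshot(name): name is "scene" or "side" or "wrist"; returns (picture, depth): 420x560x3 uint8, red, green, blue; 420x560 float32, mm along the optical axis (not along the pixel's ray), 0 where there is no reading.
- arm.camera_params(name): a dict with "intrinsics" (3x3 intrinsics, pixels), "distortion" ([k1, k2, p1, p2, k3] as OpenCV has them; the pictures are not rectified), "pose" (4x4, takes a point from camera to world coordinates); the wrist camera has in their place "hand_eye" (4x4, takes a point from camera to tool coordinates, whose origin is the TCP and whose axes are the flange's). Camera axes: x right, y down, z forward; pixel columns grow to the right and rows downward; lengths in mm; the calibration is good to about 2 mm. A picture is of the moment at which its call begins: read the wrist's pose just before it. camera_params takes no time and is no camera call.
- arm.job_done(): hands the job in; it is judged then, once.
The state is a dict: "clock": time; "q": joint angles; "qvel": joint speeds; "joint_torque": joint torques, N m; "ee_pos": TCP position; "ee_rot": TCP orientation; "ft_force": force on the tool from outside, world axes, zero at the start; "torque": the same for the moment, N m; "width": finger opening in mm; "grip_force": force on a finger pad.
Only numpy, scipy, OpenCV 4.12 (cv2) and the standard library are available. Lean on these libraries where they do the work, as an engineer would, in place of code of your own. Each camera call takes 0.05 s, during which the arm holds its last target. There are 200 camera calls.

## Working session

There is one attempt and no reset: what is moved stays moved. The work goes in short steps, Python scripts to look and compute and a shell command to move; the robot and the scene stay as the last step left them, time stands still between calls to the robot, and variables do not carry over. Pictures are saved under pics/ and viewed, at most 10 in all, crops included, and the job is handed in when it is done.

```bash
ls; mkdir -p pics
cat > h.py <<'E'
import numpy as np, cv2
from bench import arm
from scipy.spatial.transform import Rotation as R
E
python3 - <<'E'
from h import *
o=arm.get_obs(); print(o['ee_pos'],o['ee_rot'],o['clock'],o['width'])
for n in ['scene','side']:
    p,d=arm.snapshot(n); c=arm.camera_params(n)
    np.savez(n+'.npz',p=p,d=d,K=c['intrinsics'],D=c['distortion'],P=c['pose']); print(n,np.round(c['pose'],3).tolist(),np.round(c['intrinsics'],1).tolist(),c['distortion'])
    cv2.imwrite(f'pics/{n}.png',cv2.resize(p[:,:,::-1],(800,600),interpolation=cv2.INTER_CUBIC))
E
```

```text
pics
[ 256.98209344 -513.57753626  202.14869161] [-3.05550807e+00 -7.21539215e-01  4.03327983e-04] 0.0 85.48503533055053
scene [[0.695, -0.32, 0.644, -311.976], [-0.718, -0.339, 0.608, -846.082], [0.024, -0.885, -0.465, 684.438], [0.0, 0.0, 0.0, 1.0]] [[529.8, 0.0, 293.2], [0.0, 529.8, 219.1], [0.0, 0.0, 1.0]] [-0.04988325  0.          0.          0.          0.        ]
side [[-0.914, -0.217, 0.343, 170.093], [-0.405, 0.468, -0.785, 749.129], [0.01, -0.857, -0.516, 617.893], [0.0, 0.0, 0.0, 1.0]] [[392.5, 0.0, 279.6], [0.0, 392.5, 210.9], [0.0, 0.0, 1.0]] [-0.11273757  0.          0.          0.          0.        ]
```

View pics/scene.png

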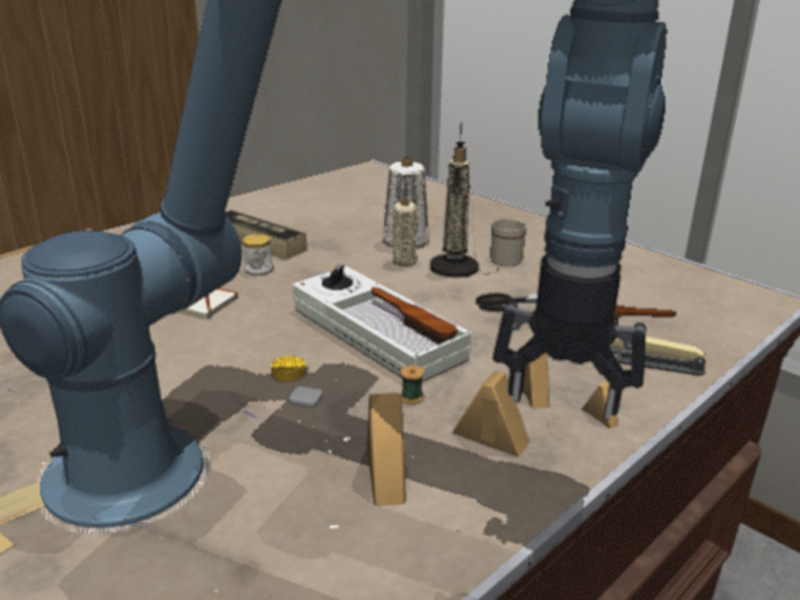

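View pics/side.png

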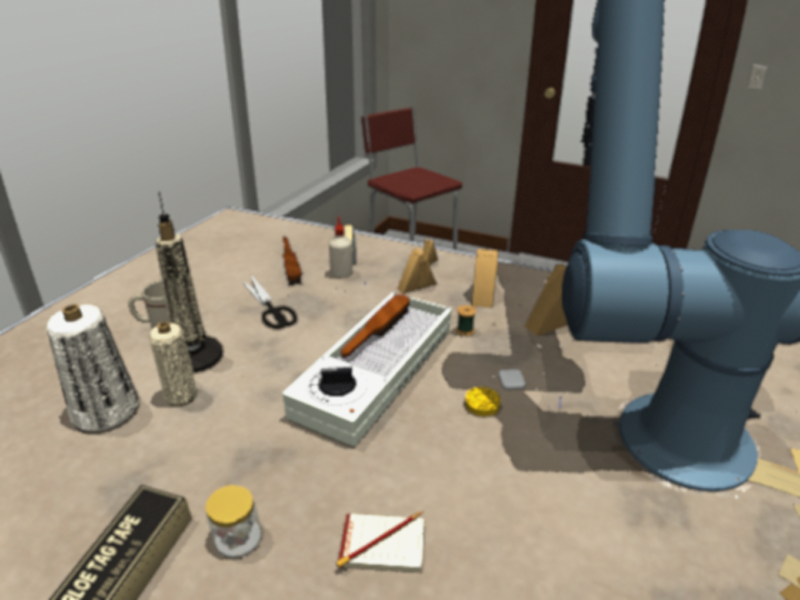

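The scene view (800x600) shows four kraft wedges: A (387,450), B (493,415), C (537,382) and D (603,403). The tray is at (380,320), the spool at (412,385) and the dial at (337,277). In the side view the glue bottle is at (340,255). Next I'll build a top-down map from the depth images.

```bash
cat >> h.py <<'E'
def cloud(p,d,K,D,P):
    h,w=d.shape; u,v=np.meshgrid(np.arange(w),np.arange(h))
    n=cv2.undistortPoints(np.stack([u,v],-1).reshape(-1,1,2).astype(np.float64),np.array(K),np.array(D))[:,0]
    z=d.reshape(-1); m=z>0
    X=np.c_[n*z[:,None],z][m]; P=np.array(P)
    return X@P[:3,:3].T+P[:3,3], p.reshape(-1,3)[m]
def topmap(pts,col,x0,x1,y0,y1,s,zmax=200):
    H=int((x1-x0)/s);W=int((y1-y0)/s)  # up = +x, left = +y
    i=((x1-pts[:,0])/s).astype(int); j=((y1-pts[:,1])/s).astype(int)
    m=(i>=0)&(i<H)&(j>=0)&(j<W)&(pts[:,2]<zmax)
    o=np.argsort(pts[m,2]); im=np.zeros((H,W,3),np.uint8); hm=np.full((H,W),np.nan)
    im[i[m][o],j[m][o]]=col[m][o]; hm[i[m][o],j[m][o]]=pts[m,2][o]
    return im,hm
E
python3 - <<'E'
from h import *
ims=[]
for n in ['scene','side']:
    f=np.load(n+'.npz'); X,c=cloud(*[f[k] for k in 'pdKDP'])
    im,hm=topmap(X,c,200,750,-550,150,1.5,170)
    hc=cv2.applyColorMap(np.nan_to_num(np.clip(hm,0,150)*1.7).astype(np.uint8),cv2.COLORMAP_JET); hc[np.isnan(hm)]=0
    ims.append(np.hstack([im[:,:,::-1],hc]))
    tbl=X[(abs(X[:,0]-450)<100)&(abs(X[:,1]+100)<150)&(abs(X[:,2])<15)]; print(n,np.median(tbl[:,2]),tbl[:,2].std())
a=np.vstack(ims); print(a.shape)
cv2.imwrite('pics/top.png',cv2.resize(a,(800,int(a.shape[0]*800/a.shape[1]))[:2])[:630])
E
```

```text
scene -0.5737362362515341 3.2737081519147417
side -0.525856946611043 2.579748964568732
(732, 932, 3)
```

```bash
python3 -c "
import cv2;a=cv2.imread('pics/top.png');print(a.shape);cv2.imwrite('pics/top.png',cv2.resize(a,(760,600)))"
```

```text
(628, 800, 3)
```

View pics/top.png

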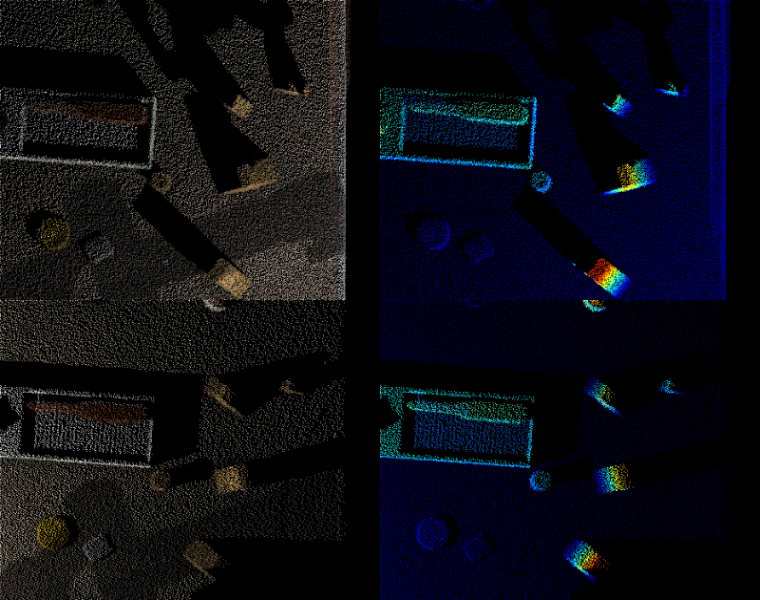

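The top map shows wedges at these (col,row) positions in the upper panel: A (230,277), B (250,175), C (238,105) and D (290,90). The tray is at (80,130) and the spool at (160,182). I'll measure each wedge.

```bash
cat > fit.py <<'E'
from h import *
from scipy.optimize import least_squares
def sd(X,par):
    x,y,yaw,t,L,H,r=par
    c,s=np.cos(yaw),np.sin(yaw); dx=X[:,0]-x;dy=X[:,1]-y
    a=c*dx+s*dy; b=-s*dx+c*dy; z=X[:,2]
    k=(L-r)/2/H; n=np.hypot(1,k)
    d=np.stack([abs(a)-t/2,(abs(b)-L/2+k*z)/n,z-H])
    return d.max(0)
def fit(X,x,y,size=None):
    best=None
    for yaw in np.arange(0,np.pi,np.pi/8):
        for sz in ([size] if size else [(46,110,105,17),(31,92,90,14),(25,70,70,11)]):
            f=(lambda p:sd(X,[*p,*size])) if size else (lambda p:sd(X,p))
            p0=[x,y,yaw]+([] if size else list(sz))
            r=least_squares(f,p0,loss='soft_l1',f_scale=2)
            if best is None or r.cost<best.cost: best=r
    return best
E
python3 - <<'E'
from fit import *
Xs=[];cs=[]
for n in ['scene','side']:
    f=np.load(n+'.npz'); X,c=cloud(*[f[k] for k in 'pdKDP']); X[:,2]+=.55; Xs.append(X);cs.append(c)
X=np.vstack(Xs);c=np.vstack(cs).astype(int)
src=np.r_[np.zeros(len(Xs[0])),np.ones(len(Xs[1]))]
np.savez('all.npz',X=X,c=c)
for nm,(x,y) in dict(A=(250,-270),B=(428,-310),C=(557,-288),D=(585,-385)).items():
    m=(np.hypot(X[:,0]-x,X[:,1]-y)<65)&(X[:,2]>6)&(X[:,2]<150)&(c[:,0]>c[:,2]+20)
    Y=X[m]
    r=fit(Y,x,y); print(nm,m.sum(),[int((src[m]==k).sum()) for k in (0,1)],'zmax',[round(float(np.percentile(X[m&(src==k)][:,2],99.5)),1) for k in (0,1)],'mean',Y.mean(0).round(),np.round(r.x,2).tolist(),round(r.cost/len(Y),2))
    for nn,sz in dict(big=(46,110,105,17),small=(31,92,90,14)).items():
        r=fit(Y,x,y,sz); print('  ',nn,np.round(r.x,3).tolist(),round(r.cost/len(Y),2))
E
```

```text
A 2305 [1799, 506] zmax [127.6, 125.7] mean [ 244. -265.   71.] [258.18, -250.85, 2.47, 40.61, 129.32, 125.6, 22.78] 0.94
   big [254.202, -259.75, 2.459] 10.65
   small [245.325, -262.653, 2.525] 23.33
B 2253 [1684, 569] zmax [104.7, 103.5] mean [ 417. -303.   52.] [427.1, -300.27, 3.38, 44.44, 111.0, 102.77, 18.06] 1.05
   big [427.854, -300.113, 0.243] 1.13
   small [420.968, -302.308, 0.241] 8.56
C 983 [502, 481] zmax [76.9, 90.9] mean [ 561. -275.   41.] [571.65, -270.16, 2.49, 27.54, 94.2, 89.48, 15.91] 1.12
   big [584.103, -270.538, 2.454] 3.75
   small [572.836, -271.367, 5.635] 1.24
D 440 [325, 115] zmax [64.6, 61.3] mean [ 583. -386.   32.] [590.31, -386.81, 2.93, 19.49, 63.82, 62.3, 9.03] 1.13
   big [600.884, -412.215, -3.273] 2.65
   small [594.279, -402.784, 2.996] 2.59
```

A is 126 mm high, B about 103, C about 90 and D about 63. B fits big_form (46x110x105). A, C and D are all the small_form shape, and the middle-sized one is C at (537,382), which fits 31x92x90. I'll confirm that in a crop and measure the tray, dial, brush, bottle and spool.

Run:
```python
from fit import *
f=np.load('all.npz');X=f['X'];c=f['c']
p=np.load('scene.npz')['p']; cv2.imwrite('pics/crop.png',cv2.resize(p[240:365,250:450,::-1],(800,500),interpolation=cv2.INTER_CUBIC))
m=(X[:,0]>400)&(X[:,0]<620)&(X[:,1]>-180)&(X[:,1]<290)&(X[:,2]>10)&(X[:,2]<61)
white=(c.max(1)-c.min(1)<45)
Y=X[m&white]
def td(p,Y):
    x,y,w=p; cc,s=np.cos(w),np.sin(w); a=cc*(Y[:,0]-x)+s*(Y[:,1]-y); b=-s*(Y[:,0]-x)+cc*(Y[:,1]-y)
    o=np.stack([abs(a)-65,abs(b)-177,Y[:,2]-58]).max(0)
    i=np.stack([abs(a)-56,abs(b+55)-118,36-Y[:,2]]).max(0)
    return np.maximum(o,-i)
r=least_squares(td,[510,42,0],args=(Y,),loss='soft_l1',f_scale=2); T=r.x; print('tray',T.round(3),r.cost/len(Y),len(Y))
cc,s=np.cos(T[2]),np.sin(T[2]); a=cc*(X[:,0]-T[0])+s*(X[:,1]-T[1]); b=-s*(X[:,0]-T[0])+cc*(X[:,1]-T[1])
ok=(np.abs(a)<64)&(abs(b)<176)
print('rim z',np.median(X[ok&(abs(b)>65)&(b<100)&(X[:,2]>50)][:,2]),'grate z',np.median(X[ok&(a<0)&(a>-45)&(abs(b+55)<100)&(X[:,2]<48)][:,2]))
k=ok&(np.hypot(a,b-120)<33)&(X[:,2]>72)&(X[:,2]<100); q=np.c_[a[k],b[k]-120]; print('dial n',k.sum(),'mean',q.mean(0),'top',np.percentile(X[k][:,2],98))
h=ok&(np.hypot(a,b-120)<33)&(X[:,2]>84)&(X[:,2]<100); qq=np.c_[a[h],b[h]-120]
mr=cv2.minAreaRect(qq.astype(np.float32)); print(mr)
w,v=np.linalg.eigh(np.cov(qq.T)); print('bar axis',v[:,1],'theta',np.arctan2(v[0,1],v[1,1])%np.pi,w**.5)
br=ok&(b<60)&(X[:,2]>50)&(c[:,0]>c[:,2]+30)&(abs(a)<55); print('brush a',np.percentile(a[br],[1,50,99]),'b',np.percentile(b[br],[1,99])+55)
for lo,hi in((-160,-110),(-110,-60),(-60,0),(0,60)):
    e=br&(b>lo)&(b<hi); print(lo,np.percentile(a[e],[1,99]).round(1),np.percentile(X[e][:,2],99).round(1))
red=(c[:,0]>110)&(c[:,1]<70)&(X[:,2]>100)&(X[:,2]<170)&(X[:,0]>200)&(X[:,0]<1000); print('bottle',red.sum(),np.median(X[red],0))
sp=(np.hypot(X[:,0]-415,X[:,1]+145)<35)&(X[:,2]>40)&(X[:,2]<58); print('spool',X[sp].mean(0))
big=(X[:,2]>70)&(X[:,2]<400)&(X[:,0]>300)&(X[:,0]<800)&(X[:,1]>-200)&(X[:,1]<350)
o=arm.get_obs(); print(R.from_rotvec(o['ee_rot']).as_matrix().round(3).tolist())
```

```text
tray [ 5.20451e+02  4.53930e+01 -7.80000e-02] 3.681762744091505 9826
rim z 58.55724515872565 grate z 35.082691971668325
dial n 311 mean [-3.54141958  0.81580025] top 91.27378429279926
((-3.1396446228027344, -1.6367130279541016), (55.40912628173828, 17.09120750427246), 34.950767517089844)
bar axis [-0.80142323 -0.59809766] theta 0.9296710298058106 [ 4.3305273  14.79773974]
brush a [12.31663214 27.6116586  47.91930679] b [-108.30827591  106.59443506]
-160 [11.4 47.9] 69.2
-110 [11.5 48.4] 69.2
-60 [15.4 46.8] 69.1
0 [21.6 42. ] 69.1
bottle 23 [ 752.65053214 -245.26271004  120.54404154]
spool [ 417.86889717 -144.57036392   48.13534051]
[[0.894, 0.447, -0.001], [0.447, -0.894, 0.002], [0.0, -0.002, -1.0]]
```

View pics/crop.png

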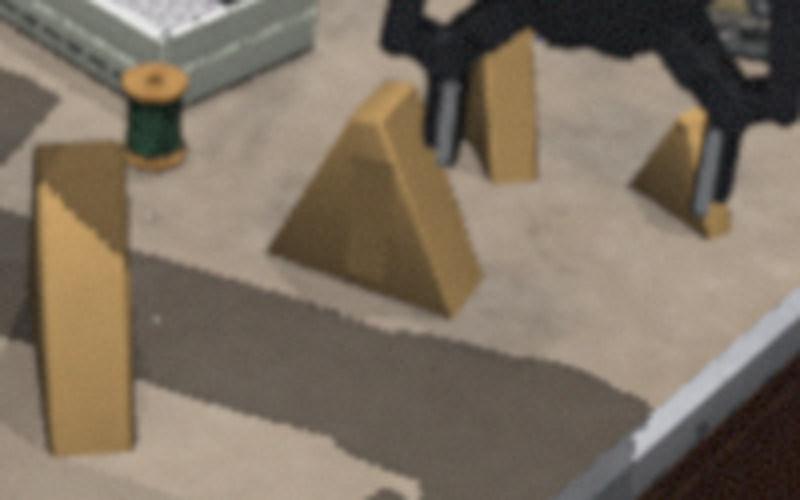

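The crop confirms it: big B at (375,210), middle-sized small_form C at (510,110), little decoy D at (690,170) and oversized decoy A at (85,300). So big_form is B and small_form is C. I'll go for the big form first.

```bash
cat > to.py <<'E'
import sys
from h import *
def go(x,y,z,ang):
    o=arm.get_obs(); M=R.from_rotvec(o['ee_rot']).as_matrix()
    d=M.T@(np.array([x,y,z])-o['ee_pos']); a=np.degrees(np.arctan2(M[1,1],M[0,1]))
    print('at',o['ee_pos'].round(1),'ang',round(a,1),'q',np.round(o['q'],2),'w',round(o['width'],1),'F',o['ft_force'].round(1),'t',round(o['clock'],2),'| shift',d.round(1),'turn',round(-((ang-a+180)%360-180),1))
if __name__=='__main__': go(*map(float,sys.argv[1:]))
E
python3 -m creep '[[[1,60,-30,0,-10],[1,120,-60,0,-20],[1,180,-85,0,-30],[1,230,-105,0,-40],[1,248,-115,0,-50],[1,248,-115,0,-57],[1,248,-115,0,-64],[1,248,-115,0,-71]]]'
python3 to.py 427.5 -300 72 13.9
```

```text
clock: 0.77
ee_pos: [429.8, -296.2, 202.7]
ee_rot: [-2.323, -2.113, -0.003]
ft_force: [-0.1, -0.2, -0.9]
width: 85.8
grip_force: 0.0
at [ 429.8 -296.2  202.7] ang -5.4 q [-0.73  0.27 -0.07  1.23  0.    0.94] w 85.8 F [-0.1 -0.2 -0.9] t 0.77 | shift [ -4.3  -1.9 130.7] turn -19.3
```

```bash
python3 -m creep '[[[1,0,0,0,-7],[1,0,0,0,-14],[1,0,0,0,-20],[1,0,0,10,-20],[1,0,0,20,-20],[1,0,0,20,-20],[1,0,0,20,-20],[1,0,0,20,-20]]]'
python3 to.py 427.5 -300 72 13.9
python3 - <<'E'
from fit import *
o=arm.get_obs(); T=np.eye(4);T[:3,:3]=R.from_rotvec(o['ee_rot']).as_matrix();T[:3,3]=o['ee_pos']
p,d=arm.snapshot('wrist');c=arm.camera_params('wrist')
X,col=cloud(p,d,c['intrinsics'],c['distortion'],T@c['hand_eye'])
m=(np.hypot(X[:,0]-428,X[:,1]+300)<75)&(X[:,2]>8)&(X[:,2]<115)&(col[:,0].astype(int)>col[:,2].astype(int)+20)
print(m.sum(),np.percentile(X[m][:,2],99)); r=fit(X[m],428,-300,(46,110,105,17)); print(r.x,r.cost/m.sum())
cv2.imwrite('pics/w1.png',p[:,:,::-1])
E
```

```text
clock: 1.43
ee_pos: [427.2, -300.3, 182.6]
ee_rot: [-1.938, -2.471, -0.0]
ft_force: [0.3, 0.6, 1.1]
width: 85.5
grip_force: 0.0
at [ 427.2 -300.3  182.6] ang 13.8 q [-0.73  0.28 -0.11  1.18 -0.    0.6 ] w 85.5 F [0.3 0.6 1.1] t 1.43 | shift [1.000e-01 4.000e-01 1.106e+02] turn -0.1
5245 105.2680304272209
[ 4.30290077e+02 -2.99860096e+02  2.45806287e-01] 0.3401536256794171
```

View pics/w1.png

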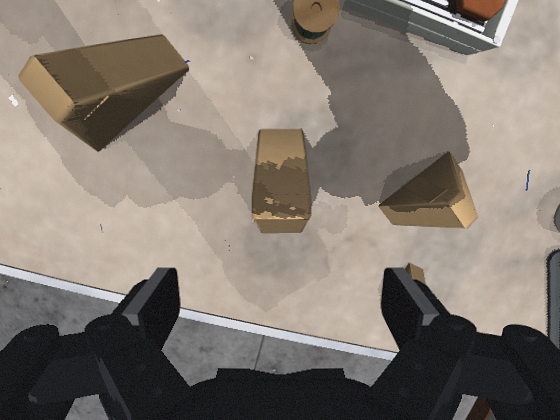

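The wrist view shows the big form centred at (280,180) between the fingers and aligned with them. The fit gives (430,-300) with top at 105 mm. I'll descend, grip and lift.

```bash
python3 -m creep '[[[1,0,2,30,0],[1,0,2,60,0],[1,0,2,85,0],[1,0,2,100,0],[1,0,2,108,0],[1,0,2,108,0],[1,0,2,108,0],[1,0,2,108,0]]]'
python3 -m creep '[[[-1,0,0,0,0],[-1,0,0,0,0],[-1,0,0,0,0],[-1,0,0,0,0],[-1,0,0,0,0],[-1,0,0,0,0],[-1,0,0,0,0],[-1,0,0,0,0]]]'
python3 -m creep '[[[-1,0,0,-5,0],[-1,0,0,-20,0],[-1,0,0,-45,0],[-1,0,0,-75,0],[-1,0,0,-105,0],[-1,0,0,-135,0],[-1,0,0,-150,0],[-1,0,0,-150,0]]]'
python3 to.py 500 -60 225 -4.5
```

```text
clock: 2.15
ee_pos: [430.6, -301.0, 76.6]
ee_rot: [1.936, 2.471, -0.0]
ft_force: [-1.5, 0.3, 0.4]
width: 85.2
grip_force: 0.0
clock: 2.82
ee_pos: [430.1, -301.0, 80.5]
ee_rot: [1.934, 2.47, -0.002]
ft_force: [-9.5, 8.9, 36.2]
width: 0.2
grip_force: 18.3
clock: 3.48
ee_pos: [431.5, -301.7, 229.5]
ee_rot: [1.932, 2.467, -0.001]
ft_force: [0.8, 0.1, -0.3]
width: -0.3
grip_force: 0.0
at [ 431.5 -301.7  229.5] ang 13.9 q [-0.73  0.26 -0.01  1.29 -0.    0.6 ] w -0.3 F [ 0.8  0.1 -0.3] t 3.48 | shift [218.3 124.4   3.6] turn 18.4
```

The fingers shut on nothing (width 0), so I'll look before doing anything else.

Run:
```python
from h import *
p,d=arm.snapshot('wrist');q,d2=arm.snapshot('scene')
cv2.imwrite('pics/w2.png',np.hstack([cv2.resize(p,(400,300)),cv2.resize(q[180:390,200:480],(400,300))])[:,:,::-1])
```

```text
(no output)
```

View pics/w2.png

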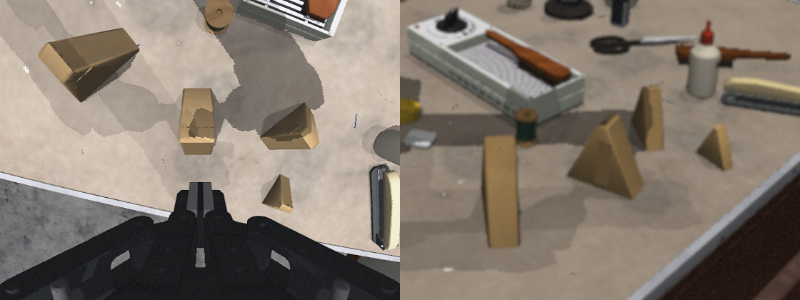

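The form is still standing at about its old place, (198,120) in the left panel. I'll check where the fingertips and the form really are in tool coordinates.

```bash
cat >> fit.py <<'E'
def wrist():
    o=arm.get_obs(); T=np.eye(4);T[:3,:3]=R.from_rotvec(o['ee_rot']).as_matrix();T[:3,3]=o['ee_pos']
    p,d=arm.snapshot('wrist');c=arm.camera_params('wrist')
    X,col=cloud(p,d,c['intrinsics'],c['distortion'],T@c['hand_eye']); return X,col.astype(int),T,p,d,c
E
python3 - <<'E'
from fit import *
X,c,T,p,d,cp=wrist()
print(np.round(cp['hand_eye'],2).tolist())
m=(np.hypot(X[:,0]-428,X[:,1]+300)<75)&(X[:,2]>8)&(X[:,2]<115)&(c[:,0]>c[:,2]+20)
r=fit(X[m],428,-300,(46,110,105,17)); print('big now (wrist)',r.x,r.cost/m.sum())
t=(X-T[:3,3])@T[:3,:3]
f=(abs(t[:,0])<70)&(abs(t[:,1])<25)&(t[:,2]>-60)&(t[:,2]<40)
print('finger pts in tool',f.sum(),np.percentile(t[f],[1,50,99],axis=0).round(1))
for lo in range(-60,40,10):
    g=f&(t[:,2]>=lo)&(t[:,2]<lo+10); 
    if g.sum(): print(lo,g.sum(),np.percentile(t[g][:,:2],[2,98],axis=0).round(1).tolist())
q,d2=arm.snapshot('scene'); cc=arm.camera_params('scene'); Y,k=cloud(q,d2,cc['intrinsics'],cc['distortion'],cc['pose']);k=k.astype(int)
m=(np.hypot(Y[:,0]-428,Y[:,1]+300)<70)&(Y[:,2]>8)&(Y[:,2]<115)&(k[:,0]>k[:,2]+20)
r=fit(Y[m],428,-300,(46,110,105,17)); print('big now (scene)',r.x,r.cost/m.sum())
E
```

```text
[[0.0, -0.96, -0.28, 69.56], [1.0, 0.0, 0.0, 0.62], [-0.0, -0.28, 0.96, -170.85], [0.0, 0.0, 0.0, 1.0]]
big now (wrist) [ 430.41292764 -299.73657557    3.38723366] 0.33083506945585484
finger pts in tool 1950 [[  5.4 -12.5 -59.7]
 [  9.7   0.7 -48.3]
 [ 10.6  13.8 -32.7]]
-60 836 [[5.5, -12.3], [10.6, 13.7]]
-50 726 [[5.4, -12.2], [10.6, 13.6]]
-40 388 [[5.5, -11.4], [10.5, 12.8]]
big now (scene) [ 4.27746862e+02 -2.99839103e+02  2.37952643e-01] 0.901325981354918
```

Run:
```python
from fit import *
o=arm.get_obs();print(o['ee_pos'],o['q'],o['width'])
for n in('scene','side'):
    q,d2=arm.snapshot(n); cc=arm.camera_params(n); Y,k=cloud(q,d2,cc['intrinsics'],cc['distortion'],cc['pose'])
    m=(np.hypot(Y[:,0]-431,Y[:,1]+302)<40)&(Y[:,2]>140)&(Y[:,2]<420)
    print(n,m.sum(),np.percentile(Y[m][:,2],[0,1,5,20]).round(1),Y[m][Y[m][:,2]<np.percentile(Y[m][:,2],5)].mean(0).round(1))
    if n=='scene': cv2.imwrite('pics/s3.png',cv2.resize(q[60:270,300:500,::-1],(572,600)))
```

```text
[ 428.83865584 -299.41136479  223.60045312] [-7.30798233e-01  2.68185586e-01 -1.97428289e-02  1.28532668e+00
 -5.83120875e-05  5.98006630e-01] 0.14645849345761275
scene 1708 [250.7 254.6 267.6 304.3] [ 421.8 -305.1  259.8]
side 1072 [253.1 259.2 273.4 305.1] [ 427.8 -290.6  263.8]
```

View pics/s3.png

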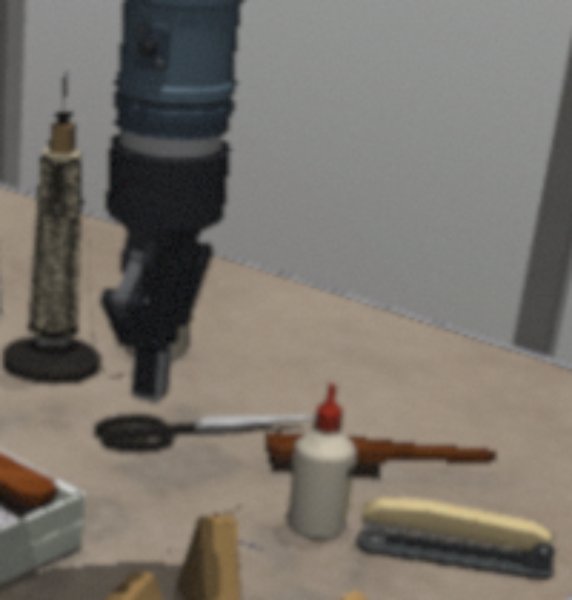

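This view shows the shut fingertips at about (150,395). Wrist, scene and side depths all put them about 29 mm above (behind) the reported TCP, not 8 mm ahead of it. So the fingers closed over the ridge. I'll use the measured offset and go down about 40 mm further, to TCP z ≈ 32.

```bash
python3 -m creep '[[[1,0,1,0,0],[1,0,1,0,0],[1,0,1,0,0],[1,0,1,10,0],[1,0,1,25,0],[1,0,1,50,0],[1,0,1,70,0],[1,0,1,70,0]]]'
python3 -m creep '[[[1,0,0,25,0],[1,0,0,50,0],[1,0,0,75,0],[1,0,0,95,0],[1,0,0,110,0],[1,0,0,118,0],[1,0,0,121,0],[1,0,0,121,0]]]'
python3 -m creep '[[[-1,0,0,0,0],[-1,0,0,0,0],[-1,0,0,0,0],[-1,0,0,0,0],[-1,0,0,0,0],[-1,0,0,0,0],[-1,0,0,0,0],[-1,0,0,0,0]]]'
```

```text
clock: 4.45
ee_pos: [428.1, -297.6, 151.0]
ee_rot: [-1.932, -2.468, -0.001]
ft_force: [-0.9, -0.1, -1.0]
width: 85.7
grip_force: 0.0
clock: 5.12
ee_pos: [430.7, -300.0, 34.4]
ee_rot: [-1.937, -2.473, 0.0]
ft_force: [0.7, -0.1, -0.2]
width: 85.5
grip_force: 0.0
clock: 5.78
ee_pos: [431.1, -300.5, 35.2]
ee_rot: [1.936, 2.472, -0.001]
ft_force: [-0.4, 0.2, 6.7]
width: 44.4
grip_force: 62.1
```

Gripped: width is 44.4 and grip force 62 N. I'll lift and refine the tray pose.

```bash
python3 -m creep '[[[-1,0,0,-10,0],[-1,0,0,-30,0],[-1,0,0,-60,0],[-1,0,0,-90,0],[-1,0,0,-115,0],[-1,0,0,-130,0],[-1,0,0,-130,0],[-1,0,0,-130,0]]]'
python3 - <<'E'
from fit import *
f=np.load('all.npz');X=f['X'];c=f['c']; n0=len(X)
def td(p,Y):
    x,y,w=p; cc,s=np.cos(w),np.sin(w); a=cc*(Y[:,0]-x)+s*(Y[:,1]-y); b=-s*(Y[:,0]-x)+cc*(Y[:,1]-y)
    o=np.stack([abs(a)-65,abs(b)-177,Y[:,2]-58]).max(0)
    i=np.stack([abs(a)-56,abs(b+55)-118,36-Y[:,2]]).max(0)
    return np.maximum(o,-i),a,b
m=(X[:,0]>400)&(X[:,0]<640)&(X[:,1]>-180)&(X[:,1]<290)&(X[:,2]>8)&(X[:,2]<61)&(c.max(1)-c.min(1)<45)
m&=np.hypot(X[:,0]-418,X[:,1]+145)>28
Y=X[m]; 
for p0 in([515,42,-.06],[520,42,-.1],[510,42,0]):
    p=np.array(p0)
    for it in range(4):
        d,a,b=td(p,Y); k=(abs(d)<[12,8,6,5][it])&(np.hypot(a,b-120)>36)&~((a>5)&(a<54)&(b<63))
        r=least_squares(lambda q:td(q,Y[k])[0],p,loss='soft_l1',f_scale=1.5); p=r.x
    print(p.round(3),k.sum(),len(Y),r.cost/k.sum())
np.save('tray.npy',p)
d,a,b=td(p,Y)
# wall checks
w=(Y[:,2]>15)&(Y[:,2]<50)
for lab,sel,v in(('-x wall',w&(abs(b)<170)&(abs(a+65)<10),a),('+x wall',w&(abs(b)<170)&(abs(a-65)<10),a),('-y wall',w&(abs(a)<60)&(abs(b+177)<10),b),('+y wall',w&(abs(a)<60)&(abs(b-177)<10),b)):
    if sel.sum()>20: print(lab,sel.sum(),np.median(v[sel]),np.median(v[sel&(a+b*0>-99)]) )
    if 'x' in lab and sel.sum()>20: print('  tilt',[round(float(np.median(v[sel&(b>l)&(b<l+80)])),1) for l in(-160,-80,0,80) if (sel&(b>l)&(b<l+80)).sum()>5])
E
```

```text
clock: 6.45
ee_pos: [431.0, -300.1, 164.8]
ee_rot: [1.936, 2.472, -0.0]
ft_force: [0.3, 0.2, -1.9]
width: 44.7
grip_force: 61.8
[ 5.20766e+02  4.57050e+01 -7.40000e-02] 7828 9678 0.7309450231777102
[ 5.20766e+02  4.57050e+01 -7.40000e-02] 7828 9678 0.7309450231777102
[ 5.20766e+02  4.57050e+01 -7.40000e-02] 7828 9678 0.73094502317771
-x wall 1693 -64.89484678437105 -64.89484678437105
  tilt [-64.9, -64.9, -64.9, -64.9]
+x wall 50 56.745967420001506 56.745967420001506
  tilt [56.9, 56.7]
-y wall 544 -177.0418801073099 -177.0418801073099
+y wall 527 177.29469207965482 177.29469207965482
```

```bash
python3 to.py 490.9 -60.5 165 -4.24
```

```text
at [ 431.  -300.1  164.8] ang 13.9 q [-0.73  0.29 -0.14  1.14  0.    0.6 ] w 44.7 F [ 0.3  0.2 -1.9] t 6.45 | shift [218.3 115.6  -0.4] turn 18.1
```

```bash
python3 -m creep '[[[-1,25,13,0,4],[-1,58,31,0,8],[-1,91,48,0,12],[-1,124,66,0,16],[-1,157,83,0,18],[-1,190,101,0,18],[-1,210,111,0,18],[-1,218,115.6,0,18]]]'
python3 -m creep '[[[-1,0,0,0,0],[-1,0,0,0,0],[-1,0,0,0,0],[-1,0,0,20,0],[-1,0,0,35,0],[-1,0,0,40,0],[-1,0,0,40,0],[-1,0,0,40,0]]]'
python3 to.py 490.9 -60.5 71.5 -4.24
```

```text
clock: 7.12
ee_pos: [489.1, -56.9, 162.1]
ee_rot: [-2.293, -2.142, 0.002]
ft_force: [-0.9, -0.3, -0.7]
width: 44.2
grip_force: 61.9
clock: 7.78
ee_pos: [490.2, -61.3, 124.2]
ee_rot: [-2.302, -2.138, 0.001]
ft_force: [-0.3, 0.6, -0.7]
width: 44.2
grip_force: 61.9
at [490.2 -61.3 124.2] ang -4.2 q [-0.25  0.26 -0.3   1.02 -0.    1.39] w 44.2 F [-0.3  0.6 -0.7] t 7.78 | shift [ 0.9  0.7 52.7] turn 0.0
```

```bash
python3 -m creep '[[[-1,0,0,10,0],[-1,0,0,20,0],[-1,0,0,30,0],[-1,0,0,40,0],[-1,0,0,46,0],[-1,0,0,50,0],[-1,0,0,52,0],[-1,0,0,52.5,0]]]'
python3 -m creep '[[[-1,0,0,0.5,0],[-1,0,0,0.5,0],[-1,0,0,0.5,0],[0.5,0,0,0.5,0],[0.5,0,0,0.5,0],[0.5,0,0,0.5,0],[0.5,0,0,0.5,0],[0.5,0,0,0.5,0]]]'
python3 -m creep '[[[0.5,0,0,-20,0],[0.5,0,0,-50,0],[0.5,0,0,-80,0],[0.5,0,0,-110,0],[1,0,0,-130,0],[1,0,0,-140,0],[1,0,0,-140,0],[1,0,0,-140,0]]]'
python3 - <<'E'
from fit import *
X,c,T,p,d,cp=wrist(); t=np.load('tray.npy')
m=(np.hypot(X[:,0]-490.9,X[:,1]+60.5)<70)&(X[:,2]>72)&(X[:,2]<155)&(c[:,0]>c[:,2]+20); Y=X[m].copy(); Y[:,2]-=36
r=fit(Y,490.9,-60.5,(46,110,105,17)); print(m.sum(),r.x,r.cost/m.sum(),np.percentile(X[m][:,2],99))
E
python3 to.py 572 -270.5 210 -37.3
```

```text
clock: 8.45
ee_pos: [490.3, -60.3, 71.4]
ee_rot: [-2.3, -2.14, 0.001]
ft_force: [0.1, -0.1, -0.7]
width: 44.9
grip_force: 61.9
clock: 9.12
ee_pos: [490.6, -60.5, 71.2]
ee_rot: [2.3, 2.14, 0.0]
ft_force: [-0.1, 0.5, -0.1]
width: 64.3
grip_force: 0.0
clock: 9.78
ee_pos: [490.9, -60.6, 211.3]
ee_rot: [2.299, 2.139, 0.001]
ft_force: [0.7, 0.2, -1.7]
width: 85.3
grip_force: 0.0
4626 [ 4.91788799e+02 -5.95112357e+01 -7.10343975e-02] 0.37883520663920467 141.45686558543332
at [490.2 -60.4 210.4] ang -4.1 q [-0.25  0.21 -0.13  1.23 -0.    1.39] w 85.6 F [-0.4  0.6 -0.9] t 9.83 | shift [-203.7   96.7    0.3] turn 33.2
```

The big form stands on the grate, top at 141.5 mm, square to the tray. Next I'll go above the small form and look.

```bash
python3 -m creep '[[[1,-35,17,0,6],[1,-70,33,0,12],[1,-105,50,0,18],[1,-140,66,0,24],[1,-170,81,0,30],[1,-195,93,0,33],[1,-204,97,0,33],[1,-204,97,0,33]]]'
python3 -m creep '[[[1,0,0,10,0],[1,0,0,20,0],[1,0,0,30,0],[1,0,0,30,0],[1,0,0,30,0],[1,0,0,30,0],[1,0,0,30,0],[1,0,0,30,0]]]'
python3 - <<'E'
from fit import *
from to import go
X,c,T,p,d,cp=wrist()
m=(np.hypot(X[:,0]-572,X[:,1]+270.5)<65)&(X[:,2]>8)&(X[:,2]<115)&(c[:,0]>c[:,2]+20); Y=X[m]
r=fit(Y,572,-270.5,(31,92,90,14)); print(m.sum(),r.x,r.cost/m.sum(),np.percentile(Y[:,2],99)); print(fit(Y,572,-270.5).x)
go(r.x[0],r.x[1],20,np.degrees(r.x[2])); go(r.x[0],r.x[1],20,np.degrees(r.x[2])+180)
E
```

```text
clock: 10.5
ee_pos: [572.1, -273.1, 208.1]
ee_rot: [-2.813, -1.393, 0.003]
ft_force: [-0.7, -0.0, 0.2]
width: 85.0
grip_force: 0.0
clock: 11.17
ee_pos: [572.9, -271.0, 181.9]
ee_rot: [2.812, 1.398, 0.001]
ft_force: [-0.1, 0.5, -0.2]
width: 85.1
grip_force: 0.0
2796 [ 574.37269045 -271.86970813    2.50003998] 0.2709415778732797 90.44677337250447
[ 573.50915114 -271.04680847    2.50487714   28.44614195   91.45332809
   88.81611254   14.93331009]
at [ 572.9 -271.   181.8] ang -37.1 q [-0.54  0.51  0.23  1.29 -0.    1.68] w 85.5 F [-0.5 -0.1  0. ] t 11.22 | shift [  0.2   1.5 161.8] turn 179.6
at [ 572.9 -271.   181.8] ang -37.1 q [-0.54  0.51  0.23  1.29 -0.    1.68] w 85.5 F [-0.5 -0.1  0. ] t 11.22 | shift [  0.2   1.5 161.8] turn -0.4
```

```bash
python3 -m creep '[[[1,0,1.5,35,0],[1,0,1.5,70,0],[1,0,1.5,105,0],[1,0,1.5,130,0],[1,0,1.5,148,0],[1,0,1.5,157,0],[1,0,1.5,160,0],[1,0,1.5,160,0]]]'
python3 -m creep '[[[-1,0,0,0,0],[-1,0,0,0,0],[-1,0,0,0,0],[-1,0,0,0,0],[-1,0,0,0,0],[-1,0,0,0,0],[-1,0,0,0,0],[-1,0,0,0,0]]]'
python3 -m creep '[[[-1,0,0,-10,0],[-1,0,0,-30,0],[-1,0,0,-60,0],[-1,0,0,-95,0],[-1,0,0,-130,0],[-1,0,0,-160,0],[-1,0,0,-180,0],[-1,0,0,-180,0]]]'
python3 to.py 499.2 52.2 200 -4.2
```

```text
clock: 11.88
ee_pos: [573.8, -271.9, 21.2]
ee_rot: [-2.813, -1.399, 0.0]
ft_force: [-0.3, -0.6, 1.5]
width: 85.7
grip_force: 0.0
clock: 12.55
ee_pos: [574.1, -272.1, 21.7]
ee_rot: [2.812, 1.398, 0.001]
ft_force: [-0.9, 0.7, 4.1]
width: 29.2
grip_force: 63.9
clock: 13.22
ee_pos: [576.1, -273.2, 207.3]
ee_rot: [2.806, 1.395, 0.008]
ft_force: [0.2, -0.9, -0.9]
width: 29.3
grip_force: 63.5
at [ 576.1 -273.2  207.3] ang -37.1 q [-0.54  0.5   0.29  1.34 -0.    1.68] w 29.3 F [ 0.2 -0.9 -0.9] t 13.22 | shift [ 213.  -257.8    5.1] turn -32.9
```

```bash
python3 -m creep '[[[-1,20,-24,0,-3],[-1,45,-54,0,-7],[-1,70,-85,0,-12],[-1,96,-116,0,-17],[-1,122,-148,0,-22],[-1,148,-179,0,-27],[-1,174,-210,0,-31],[-1,195,-236,0,-33]]]'
python3 -m creep '[[[-1,12,-12,0,0],[-1,18,-17,0,0],[-1,18,-17,0,0],[-1,18,-17,0,0],[-1,18,-17,0,0],[-1,18,-17,0,0],[-1,18,-17,0,0],[-1,18,-17,0,0]]]'
python3 to.py 499.2 52.2 59 -4.2
```

```text
clock: 13.88
ee_pos: [501.2, 28.7, 200.1]
ee_rot: [-2.295, -2.143, 0.002]
ft_force: [1.0, -0.2, -0.5]
width: 29.1
grip_force: 63.5
clock: 14.55
ee_pos: [488.0, 44.5, 201.0]
ee_rot: [2.302, 2.138, -0.0]
ft_force: [-0.2, -0.4, -0.9]
width: 28.9
grip_force: 63.5
at [488.   44.5 201. ] ang -4.2 q [-0.04  0.21 -0.16  1.21 -0.    1.61] w 28.9 F [-0.2 -0.4 -0.9] t 14.55 | shift [  8.5  10.6 142. ] turn -0.0
```

```bash
python3 -m creep '[[[-1,8.5,10.6,0,0],[-1,8.5,10.6,0,0],[-1,8.5,10.6,30,0],[-1,8.5,10.6,60,0],[-1,8.5,10.6,80,0],[-1,8.5,10.6,90,0],[-1,8.5,10.6,90,0],[-1,8.5,10.6,90,0]]]'
python3 to.py 499.2 52.2 58 -4.2
```

```text
clock: 15.22
ee_pos: [498.7, 52.8, 111.4]
ee_rot: [-2.3, -2.14, 0.001]
ft_force: [0.2, -0.2, 0.5]
width: 29.2
grip_force: 63.5
at [498.7  52.8 111.4] ang -4.1 q [-0.02  0.28 -0.3   0.99 -0.    1.62] w 29.2 F [ 0.2 -0.2  0.5] t 15.22 | shift [-0.6  0.5 53.4] turn 0.1
```

```bash
python3 -m creep '[[[-1,0,0,10,0],[-1,0,0,20,0],[-1,0,0,30,0],[-1,0,0,40,0],[-1,0,0,47,0],[-1,0,0,51,0],[-1,0,0,53,0],[-1,0,0,53,0]]]'
python3 -m creep '[[[-1,0,0,0.5,0],[-1,0,0,0.5,0],[-1,0,0,0.5,0],[0.2,0,0,0.5,0],[0.2,0,0,0.5,0],[0.2,0,0,0.5,0],[0.2,0,0,0.5,0],[0.2,0,0,0.5,0]]]'
python3 -m creep '[[[0.2,0,0,-20,0],[0.2,0,0,-50,0],[0.2,0,0,-80,0],[0.2,0,0,-110,0],[1,0,0,-130,0],[1,0,0,-145,0],[1,0,0,-145,0],[1,0,0,-145,0]]]'
python3 - <<'E'
from fit import *
from to import go
X,c,T,p,d,cp=wrist(); t=np.load('tray.npy')
m=(np.hypot(X[:,0]-499.2,X[:,1]-52.2)<60)&(X[:,2]>72)&(X[:,2]<155)&(c[:,0]>c[:,2]+20); Y=X[m].copy(); Y[:,2]-=36
r=fit(Y,499.2,52.2,(31,92,90,14)); print(m.sum(),r.x,r.cost/m.sum(),np.percentile(X[m][:,2],99))
go(529.6,165.4,200,118)
E
```

```text
clock: 15.88
ee_pos: [498.4, 53.0, 58.0]
ee_rot: [-2.3, -2.14, 0.001]
ft_force: [-0.1, -0.5, -0.9]
width: 29.5
grip_force: 63.5
clock: 16.55
ee_pos: [498.9, 53.0, 57.6]
ee_rot: [2.3, 2.14, 0.0]
ft_force: [-0.0, -0.4, 0.8]
width: 51.5
grip_force: 0.0
clock: 17.22
ee_pos: [499.6, 53.0, 203.1]
ee_rot: [2.299, 2.139, 0.002]
ft_force: [-0.6, -0.2, -0.3]
width: 85.5
grip_force: 0.0
2386 [501.48312193  52.48927243   3.06564694] 0.3097031894158707 126.52218707655945
at [498.6  53.  202. ] ang -4.1 q [-0.02  0.23 -0.13  1.21 -0.    1.62] w 85.6 F [-0.2 -0.1 -0.1] t 17.27 | shift [114.3  22.8   1.9] turn -122.1
```

Both forms are in place. Now the dial: I'll move over it, turning the tool.

```bash
python3 -m creep '[[[1,30,6,0,-7],[1,60,12,0,-14],[1,90,18,0,-21],[1,110,22,0,-28],[1,114,23,0,-35],[1,114,23,0,-42],[1,114,23,0,-49],[1,114,23,0,-56]]]'
python3 -m creep '[[[1,0,0,0,-7],[1,0,0,0,-14],[1,0,0,0,-21],[1,0,0,0,-28],[1,0,0,0,-35],[1,0,0,0,-42],[1,0,0,0,-49],[1,0,0,0,-56]]]'
python3 -m creep '[[[1,0,0,0,-7],[1,0,0,0,-10],[1,0,0,0,-10],[1,0,0,0,-10],[1,0,0,0,-10],[1,0,0,0,-10],[1,0,0,0,-10],[1,0,0,0,-10]]]'
cat > dial.py <<'E'
from fit import *
from to import go
X,c,T,p,d,cp=wrist(); t=np.load('tray.npy'); cc,s=np.cos(t[2]),np.sin(t[2])
C=t[:2]+120*np.array([-s,cc]); r=X[:,:2]-C; a=cc*r[:,0]+s*r[:,1]; b=-s*r[:,0]+cc*r[:,1]
for lo in(70,82):
    h=(np.hypot(a,b)<36)&(X[:,2]>lo)&(X[:,2]<100); q=np.c_[a,b][h].astype(np.float32)
    if h.sum()<20: print('few',h.sum()); continue
    w,v=np.linalg.eigh(np.cov(q.T)); print('n',h.sum(),'mid',q.mean(0).round(1),cv2.minAreaRect(q),'theta mod pi',round(float(np.arctan2(v[0,1],v[1,1])%np.pi),3),'top',np.percentile(X[h][:,2],98).round(1))
    th=np.arctan2(v[0,1],v[1,1])%np.pi; M=C+np.array([cc*q[:,0].mean()-s*q[:,1].mean(), s*q[:,0].mean()+cc*q[:,1].mean()])
    go(M[0],M[1],30,np.degrees(t[2]-th)+180)
print('axis',C)
uv,_=cv2.projectPoints(np.array([[*C,80.]]),*(lambda V:(cv2.Rodrigues(V[:3,:3])[0],V[:3,3]))(np.linalg.inv(T@cp['hand_eye'])),np.array(cp['intrinsics']),np.array(cp['distortion'])); u,v=uv.ravel().astype(int); print(u,v)
import sys; cv2.imwrite(sys.argv[1],cv2.resize(p[max(0,v-80):v+80,max(0,u-100):u+100,::-1],None,fx=3,fy=3,interpolation=cv2.INTER_CUBIC))
E
python3 dial.py pics/d1.png
```

```text
clock: 17.93
ee_pos: [528.7, 165.2, 200.3]
ee_rot: [-1.015, -2.97, 0.003]
ft_force: [-0.5, 0.7, -0.1]
width: 85.7
grip_force: 0.0
clock: 18.6
ee_pos: [528.7, 164.8, 200.4]
ee_rot: [0.497, -3.098, 0.0]
ft_force: [0.1, -0.4, 0.6]
width: 85.7
grip_force: 0.0
clock: 19.27
ee_pos: [529.9, 165.1, 202.5]
ee_rot: [0.756, -3.049, 0.0]
ft_force: [-0.3, -0.1, 0.8]
width: 85.7
grip_force: 0.0
n 894 mid [-1.6 -1.5] ((0.11030960083007812, -0.3636951446533203), (49.9466552734375, 13.007453918457031), 33.14644241333008) theta mod pi 0.999 top 91.6
at [530.  165.1 202.6] ang 117.9 q [ 0.19  0.34  0.02  1.25 -0.   -0.3 ] w 85.4 F [-0.4  0.2 -0.2] t 19.32 | shift [  2.3  -0.  172.6] turn -0.6
n 860 mid [-0.8 -1.1] ((0.20195388793945312, -0.47617149353027344), (49.95759963989258, 12.990312576293945), 33.54191970825195) theta mod pi 0.999 top 91.6
at [530.  165.1 202.6] ang 117.9 q [ 0.19  0.34  0.02  1.25 -0.   -0.3 ] w 85.4 F [-0.4  0.2 -0.2] t 19.32 | shift [  1.4  -0.  172.6] turn -0.7
axis [529.65277235 165.37532685]
281 194
```

View pics/d1.png

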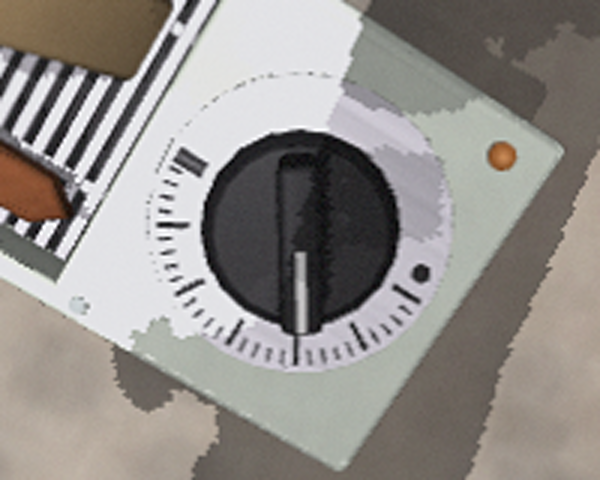

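The pointer's white line is at (300,290), next to the 10 min long mark at (297,345), so θ ≈ 1.0, which agrees with the 0.999 from depth. The fingers line up with the bar, so I'll descend to TCP z ≈ 42 and grip.

```bash
python3 -m creep '[[[1,0.5,0,35,0],[1,0.5,0,70,0],[1,0.5,0,105,0],[1,0.5,0,130,0],[1,0.5,0,148,0],[1,0.5,0,157,0],[1,0.5,0,160,0],[1,0.5,0,160,0]]]'
python3 -m creep '[[[-1,0,0,0,0],[-1,0,0,0,0],[-1,0,0,0,0],[-1,0,0,0,0],[-1,0,0,0,0],[-1,0,0,0,0],[-1,0,0,0,0],[-1,0,0,0,0]]]'
```

```text
clock: 19.98
ee_pos: [529.5, 164.8, 42.5]
ee_rot: [0.756, -3.049, 0.0]
ft_force: [0.2, 0.1, -0.0]
width: 85.4
grip_force: 0.0
clock: 20.65
ee_pos: [529.6, 165.4, 43.2]
ee_rot: [-0.757, 3.048, 0.002]
ft_force: [-1.9, 1.3, 6.0]
width: 11.7
grip_force: 59.3
```

Gripped on the bar (11.7 mm). I'll wind clockwise to about 3.32 rad.

```bash
python3 -m creep '[[[-1,0,0,0,7],[-1,0,0,0,14],[-1,0,0,0,21],[-1,0,0,0,28],[-1,0,0,0,35],[-1,0,0,0,42],[-1,0,0,0,49],[-1,0,0,0,56]]]'
python3 -m creep '[[[-1,0,0,0,7],[-1,0,0,0,14],[-1,0,0,0,21],[-1,0,0,0,28],[-1,0,0,0,35],[-1,0,0,0,42],[-1,0,0,0,49],[-1,0,0,0,56]]]'
python3 -m creep '[[[-1,0,0,0,7],[-1,0,0,0,14],[-1,0,0,0,20],[-1,0,0,0,22],[-1,0,0,0,22],[-1,0,0,0,22],[-1,0,0,0,22],[-1,0,0,0,22]]]'
python3 to.py 529.6 165.4 42 49.6
```

```text
clock: 21.32
ee_pos: [529.6, 165.2, 43.2]
ee_rot: [0.772, 3.045, 0.001]
ft_force: [-1.7, 1.5, 5.3]
width: 11.4
grip_force: 59.4
clock: 21.98
ee_pos: [529.4, 165.1, 43.2]
ee_rot: [-2.111, -2.326, -0.001]
ft_force: [-2.5, 0.7, 6.7]
width: 11.7
grip_force: 59.5
clock: 22.65
ee_pos: [529.3, 165.1, 43.2]
ee_rot: [-2.511, -1.888, -0.0]
ft_force: [-3.1, 0.8, 6.5]
width: 11.4
grip_force: 59.5
at [529.3 165.1  43.2] ang -16.1 q [ 0.19  0.44 -0.26  0.87  0.    2.04] w 11.4 F [-3.1  0.8  6.5] t 22.65 | shift [0.4 0.3 1.2] turn -65.7
```

```bash
python3 -m creep '[[[-1,0,0,0,-7],[-1,0,0,0,-14],[-1,0,0,0,-21],[-1,0,0,0,-28],[-1,0,0,0,-35],[-1,0,0,0,-42],[-1,0,0,0,-49],[-1,0,0,0,-56]]]'
python3 -m creep '[[[-1,0,0,0,-7],[-1,0,0,0,-13],[-1,0,0,0,-16],[-1,0,0,0,-16],[-1,0,0,0,-16],[-1,0,0,0,-16],[-1,0,0,0,-16],[-1,0,0,0,-16]]]'
python3 to.py 529.6 165.4 42 55.8
python3 -m creep '[[[1,0,0,0,0],[1,0,0,0,0],[1,0,0,0,0],[1,0,0,0,0],[1,0,0,0,0],[1,0,0,0,0],[1,0,0,0,0],[1,0,0,0,0]]]'
python3 -m creep '[[[1,0,0,-25,0],[1,0,0,-60,0],[1,0,0,-95,0],[1,0,0,-130,0],[1,0,0,-155,0],[1,0,0,-160,0],[1,0,0,-160,0],[1,0,0,-160,0]]]'
python3 dial.py pics/d2.png
python3 - <<'E'
from h import *
t=np.load('tray.npy')
q,_=arm.snapshot('scene')
d=cv2.imread('pics/d2.png'); d=cv2.resize(d,(400,320))
cv2.imwrite('pics/fin.png',np.hstack([d,cv2.resize(q[150:310,190:390,::-1],(400,320),interpolation=cv2.INTER_CUBIC)]))
E
```

```text
clock: 23.32
ee_pos: [529.5, 165.1, 43.2]
ee_rot: [1.322, 2.85, 0.001]
ft_force: [-1.6, 1.1, 6.0]
width: 11.4
grip_force: 59.3
clock: 23.98
ee_pos: [529.6, 165.2, 43.2]
ee_rot: [0.921, 3.003, 0.001]
ft_force: [-2.2, 1.2, 6.1]
width: 11.6
grip_force: 59.3
at [529.6 165.2  43.2] ang 55.9 q [ 0.19  0.44 -0.26  0.87  0.    0.78] w 11.6 F [-2.2  1.2  6.1] t 23.98 | shift [0.1 0.2 1.2] turn 0.1
clock: 24.65
ee_pos: [529.6, 164.8, 42.5]
ee_rot: [0.922, 3.003, -0.0]
ft_force: [-0.8, -0.1, 0.8]
width: 85.1
grip_force: 0.0
clock: 25.32
ee_pos: [529.4, 164.8, 202.0]
ee_rot: [-0.922, -3.003, 0.0]
ft_force: [-1.0, 0.1, -0.1]
width: 85.5
grip_force: 0.0
n 888 mid [-1.1  0.9] ((0.5601367950439453, -0.002094268798828125), (12.186598777770996, 49.888710021972656), 60.013710021972656) theta mod pi 2.09 top 91.6
at [528.7 164.7 201. ] ang 55.9 q [ 0.19  0.34  0.02  1.25 -0.    0.78] w 85.2 F [ 0.5 -0.2 -0.4] t 25.37 | shift [  0.7   1.7 171. ] turn -0.1
n 859 mid [-0.4  0.5] ((0.5850677490234375, 0.04323577880859375), (12.120570182800293, 49.88347244262695), 59.96517562866211) theta mod pi 2.089 top 91.6
at [528.7 164.7 201. ] ang 55.9 q [ 0.19  0.34  0.02  1.25 -0.    0.78] w 85.2 F [ 0.5 -0.2 -0.4] t 25.37 | shift [-1.00e-01  1.70e+00  1.71e+02] turn -0.2
axis [529.65277235 165.37532685]
280 194
```

View pics/fin.png

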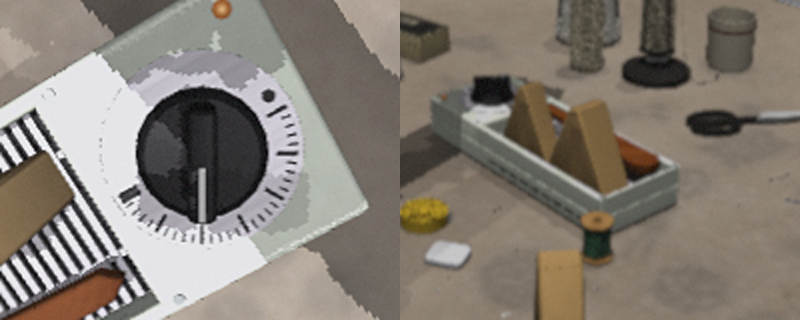

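The dial pointer at (203,195) points at the 20 min long mark, θ ≈ 2.09. Both forms stand in the tray beside the brush, at (530,125) and (590,145), and the spool at (597,238) is upright. I'm handing the job in.

```bash
python3 -c "
from bench import arm
print(arm.job_done())"
```

```text
the job is handed in; nothing more can be done
None
```

The job is handed in at about 25 s (no verdict came back): both forms stand on the grate beside the brush, the dial was wound to about 3.35 rad and left at 20 min (2.09 rad), and the spool was upright in the last view; the bottle was upright when last seen, and the arm did not work near it after that.

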